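Pin the sliding stop of a card file tray

ROBOT

A 6-joint arm with a two-finger parallel gripper is mounted at the origin on the work surface. World frame = base frame: x ahead of the robot, y to its left, z up, the work surface at z = 0. Lengths are in m, angles in degrees, forces in N, time in s.
With the tool pointing down it reaches from about 0.3 to 0.75 m from the base axis. Payload 8.5 kg.
Tool frame: the origin (TCP) lies midway between the tips of the shut fingers; the grasp point (between the pads) lies 19 mm behind it (env.grasp_offset is the distance from the TCP to the grasp point, in m); z points along the fingers, y is the line along which they close (so a half turn about z gives the same grasp; the last joint's range is limited). The gripper opens to 85 mm and grips with 20 to 120 N. Pads are 22 mm wide; open, the fingers measure 114 mm over their backs; the gripper's body (76 mm by 85 mm) begins 54 mm behind the grasp point. The pads swing forward as they close: fully open they stand 13 mm farther back than shut.
Start: joints at [52.523, 21.807, 74.336, -0, 83.858, -12.336], TCP at [0.234, 0.498, 0.198] pointing down, gripper open.
Joint ranges: [-178.18, 178.18], [-50.72, 133.34], [12.68, 142.11], [-81.47, 261.47], [9.98, 163.14], [-165.26, 165.26]. Speed limits (degrees/s): [136.94, 136.94, 180, 180, 180, 180].

INTERFACE

Orientations are given as a 3x3 rotation matrix whose columns are the frame's x, y, z axes.
In Python, from rig import env gives the robot as it stands.
- The arm moves only by the tool servo_tool, never from a script. Its argument "deltas" is text: rows parted by semicolons, each of 7 numbers parted by spaces: the opening, from 0 (shut) to 1 (fully open), then the shift along the tool's x, y, z in mm, then the turn, a rotation vector about the tool's x, y, z in rad. A call has 1 to 8 rows; each row shifts and turns the commanded pose from where the row before left it, along the tool's axes as they then stand; what a row does not reach is not made up. A row lasts 1/12 s, in which the tool goes at most 41.7 mm and 7.16 degrees, less where a joint would pass 70% of its speed; a pose out of reach is approached as far as the arm can. A call is refused whole if a number of a shift passes 41.7 or a number of a turn 0.125, either way. A call with a gripper value outside its range is refused whole. The fingers move at their own pace and stop on an object; "newtons" is the grip in N (left out, the last holds). Time passes only in rows, so rows that do not move let the fingers close. It gives the time, the measured TCP pose, the force, the opening and the grip force at its end, in the units of the state.
- env.observe(): the state, without advancing time (a new reading comes with each control period).
- env.get_image(name): name is "side" or "top"; returns a dict with "img" (420x560x3 uint8, red, green, blue), "depth" (420x560 float32, m along the optical axis (not along the pixel's ray), 0 where there is no reading), "camera_matrix" (3x3 intrinsics, pixels), "D" ([k1, k2, p1, p2, k3] as OpenCV has them; the pictures are not rectified), "world_to_cam" (4x4, takes a point from world to camera coordinates). Camera axes: x right, y down, z forward; pixel columns grow to the right and rows downward; lengths in m; the calibration is good to about 2 mm. A picture is of the moment at which its call begins.
- env.close_job(): hands the job in; it is judged then, once.
Trained networks look in a picture, given as the dict that the camera call returned (one of the last four; its "shot" number tells which), for a name from the list of things; names that differ only in an ending like _2 or _b are one class to them, and where a whole thing is asked for, a point or a joint stands for the part that bears it (a point fixed in the world has none). Each returns a list of dicts, best first, with "conf" (0 to 1); they miss things now and then, are a little off and sometimes report something else, mostly with a low value. They report only what shows in the picture. A call takes as long as a camera call. They do not tell look-alikes from the thing itself.
- env.spot_in(name, picture): "bbox" ([centre column, centre row, width, height] in pixels, round what is visible of it).
- env.spot_point(name, picture): "uv" ([column, row] in pixels: a listed point, or the origin of a listed thing).
The state is a dict: "time_s": time; "q": joint angles; "qvel": joint speeds; "joint_efforts": joint torques, N m; "position": TCP position; "tool_rot": TCP orientation; "ft_force": force on the tool from outside, world axes, zero at the start; "wrist_torque": the same for the moment, N m; "grip_width": finger opening in m; "gripper_force": force on a finger pad.
Only numpy, scipy, OpenCV 4.12 (cv2) and the standard library are available. Lean on these libraries where they do the work, as an engineer would, in place of code of your own. Each camera call takes 0.05 s, during which the arm holds its last target. There are 200 camera calls.

TASK

Lock the green sliding stop of the card file tray with the red-headed pin from the wooden block: put the pin down through the eye in the stop's foot, and bring the stop towards the cards until the pin drops into the locking hole of the track underneath, fully home with its collar down on the foot. The locking hole is hidden under the foot, somewhere between where the stop stands and the cards, so feel for it. Let go of the pin, and leave the blue pin and the other loose things where they are.

Things in the scene. Friction and masses are not known exactly. Their poses are not given: they have to be found in the camera images.
- pin: steel pin with a red head, upright in one of the block's two holes. Origin at the middle of its lower tip, z up along the pin. From the tip: shaft 10 mm in diameter, 38 mm long (first 5 mm tapered from 6 mm), collar 24 mm in diameter (38 to 42 mm), round red head 18 mm in diameter (42 to 80 mm; grip at about 66 mm to keep the fingertips off the foot). 70 g
- short_pin: the other pin in the block, blue head, shaft only 28 mm long (collar 28 to 32 mm, head 32 to 70 mm from the tip); origin at its tip. It belongs elsewhere: leave it
- block: dark wooden pin block fixed to the table, 150 (x) x 70 (y) x 40 mm high, origin at the centre of its underside, z up; two holes 11 mm in diameter and 30 mm deep on its long axis, 35 mm either side of the centre, hold the two pins upright (which is in which varies)
- tray: wooden card file tray fixed to the table, 290 (x) x 120 (y) mm, origin at the centre of its underside, x along its length, z up. Cards fill its -x end (local x -133 to -63 mm, to 119 mm high; end board 115 mm high). Side rails 50 mm high. The stop slides along x on a steel track, top 36 mm above the table, with one locking hole 13 mm in diameter, 36 mm deep, under the stop's foot
- eye (a point): centre of the eye, at the top face of the foot of the stop, 48.5 mm above the table; axes as the tray's. The eye is a 12 mm hole through the 12 mm thick green foot. The foot reaches 55 mm to -x (card side, upright face there, 122 mm above the table) and 45 mm to +x, 84 mm wide. A pin in the eye rests on the track with its tip 12 mm below this point, in the locking hole 38 mm below
- stop (a joint): slide of the green stop, m: 0 at the end away from the cards, grows as the stop moves towards the cards (-x of the tray), at most 0.055; about 2 N moves it and it stays where left. The locking hole is on the line of the eye's travel, 12 to 44 mm from the eye's starting place towards the cards; nothing shows where, as the foot always covers it
- screwdriver: screwdriver lying on the table, 160 mm long, bystander
- tape: roll of brown tape, 90 mm in diameter, 24 mm high, bystander
- mug: blue mug, 80 mm in diameter, 92 mm high, bystander
- jar: amber glass jar, 64 mm in diameter, 85 mm high, bystander
- carton: small cardboard carton 90 x 60 x 45 mm, bystander
Things that resemble listed ones, but are neither listed nor needed, are in the scene too. Leave any orange look-alike of the pin alone.

How it is judged:
By the outcome, as a careful person would: the job done as asked, in the order asked, and still so for the second after the job is handed in, with the robot touching nothing.
It also fails if it takes over 61 s, if anything falls off the work surface, if the arm or the gripper's body presses on something with over 40 N, if the wrist force passes 120 N, or if a joint passes its speed limit or range.

## Working session

There is one attempt and no reset: what is moved stays moved. The work goes in short steps, Python scripts to look and compute and a tool call to move; the robot and the scene stay as the last step left them, time stands still between calls to the robot, and variables do not carry over. Pictures are saved under pics/ and viewed, at most 10 in all, crops included, and the job is handed in when it is done.

Besides the shell and the picture viewer there is one more tool, called after "Call:" as name(argument=value, ...) on one line, values as JSON. servo_tool: Moves the arm, as the interface text tells. Its arguments: {"type":"object","properties":{"deltas":{"type":"string"},"newtons":{"type":"number"}},"required":["deltas"]}

```bash
mkdir -p pics; ls; cat > h.py <<'E'
import numpy as np, cv2
from rig import env
def ray(p,uv):
    K=p["camera_matrix"];n=cv2.undistortPoints(np.array([[uv]],float),np.array(K),np.array(p["D"]))[0,0]
    T=np.linalg.inv(p["world_to_cam"]);return T[:3,3],T[:3,:3]@np.array([n[0],n[1],1])
def atz(p,uv,z):
    o,d=ray(p,uv);return o+d*(z-o[2])/d[2]
def bydepth(p,uv):
    u,v=map(int,np.round(uv));w=p["depth"][v-1:v+2,u-1:u+2];w=w[w>0]
    if not len(w):return None
    o,d=ray(p,uv);return o+d*np.median(w)
E
python3 - <<'E'
from h import *
np.set_printoptions(precision=4,suppress=True)
P={}
for c in("top","side"):
    p=P[c]=env.get_image(c);cv2.imwrite(f"pics/{c}0.png",p["img"][:,:,::-1])
    print(c,np.linalg.inv(p["world_to_cam"])[:3,3])
    for n in("pin","short_pin","block","eye","tray","stop"):
        for r in env.spot_in(n,p)[:3]:print(c,n,np.round(r["bbox"]),round(r["conf"],2),bydepth(p,r["bbox"][:2]))
    for n,z in(("pin",.01),("short_pin",.01),("eye",.0485),("tray",0),("block",0)):
        for r in env.spot_point(n,p)[:3]:print(c,"pt",n,np.round(r["uv"],1),round(r["conf"],2),atz(p,r["uv"],z))
print(env.observe())
E
```

```text
pics
top [ 0.3795 -0.0115  1.1333]
top short_pin [350. 197.   8.   5.] 0.53 [ 0.5566 -0.166   0.0808]
top block [352. 189.  32.  59.] 0.94 [ 0.5882 -0.1783  0.0398]
top block [432. 245.  31.  33.] 0.51 [ 0.4319 -0.4066  0.0448]
top eye [222. 175.  39.  39.] 0.93 [0.6184 0.1958 0.0493]
top tray [216. 193.  57. 104.] 0.58 [0.5674 0.2138 0.0376]
top stop [222. 177.  43.  42.] 0.63 [0.6118 0.1974 0.05  ]
top stop [353. 189.  35.  56.] 0.45 [ 0.5872 -0.1796  0.0407]
top pt pin [318.3 172. ] 0.49 [ 0.6414 -0.0821  0.01  ]
top pt pin [356.  179.2] 0.38 [ 0.6225 -0.1943  0.01  ]
top pt short_pin [349.5 200.4] 0.52 [ 0.5584 -0.1753  0.01  ]
top pt eye [226.2 175.4] 0.7 [0.6165 0.1851 0.0485]
top pt tray [224.1 194.3] 0.78 [0.5692 0.1974 0.    ]
top pt block [350.8 188.5] 0.88 [ 0.596  -0.1805  0.    ]
top pt block [221.8 193.3] 0.46 [0.5721 0.2044 0.    ]
side [ 0.345  -1.0942  0.7664]
side pin [322. 232.   8.  25.] 0.67 [ 0.6401 -0.0928  0.0473]
side pin [330. 249.   9.  19.] 0.57 [ 0.632  -0.1946  0.064 ]
side short_pin [301. 249.  10.  14.] 0.67 [ 0.5573 -0.1818  0.0673]
side short_pin [28
[... 621 characters left out ...]
 0.1986 0.    ]
side pt tray [263.5 232.5] 0.57 [0.4862 0.0094 0.    ]
side pt block [316.8 265.6] 0.56 [ 0.6022 -0.1779  0.    ]
{'time_s': 1.2, 'q': array([ 52.5242,  21.8067,  74.336 ,  -0.0004,  83.858 , -12.333 ]), 'qvel': array([-0.0307, -0.032 ,  0.0503, -0.0312, -0.0054,  0.0797]), 'joint_efforts': array([ -0.0003, -44.8319, -23.1473,  -0.0002,   0.0004,  -0.    ]), 'position': array([0.2336, 0.4979, 0.1977]), 'tool_rot': array([[-0.9053,  0.4249, -0.    ],
       [ 0.4249,  0.9053, -0.    ],
       [-0.    , -0.    , -1.    ]]), 'ft_force': array([-0.1366, -0.4991, -0.0856]), 'wrist_torque': array([ 0.0239,  0.0201, -0.0013]), 'gripper_force': 0.0, 'grip_width': 0.08564313825083714}
```

```bash
python3 - <<'E'
import cv2,numpy as np
t=cv2.imread("pics/top0.png");s=cv2.imread("pics/side0.png")
a=cv2.resize(t[130:270,180:380],(800,560),interpolation=cv2.INTER_CUBIC);cv2.imwrite("pics/topc.png",a)
a=cv2.resize(s[150:290,220:420],(800,560),interpolation=cv2.INTER_CUBIC);cv2.imwrite("pics/sidec.png",a)
E
```

```text
(no output)
```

View pics/topc.png

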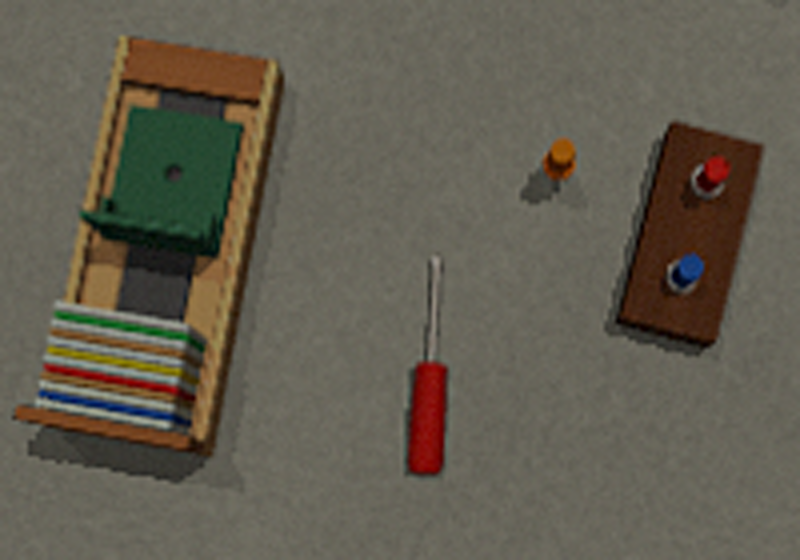

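View pics/sidec.png

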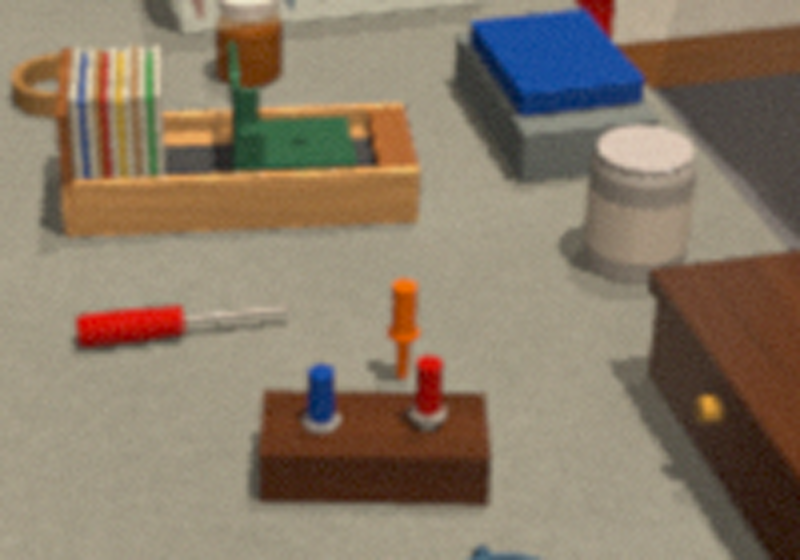

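View pics/top0.png

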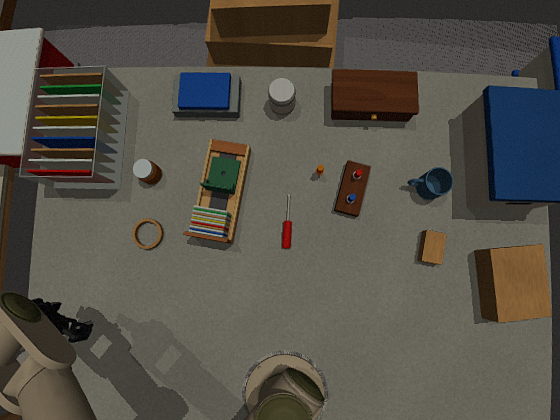

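```bash
cat > m.py <<'E'
from h import *
from scipy.optimize import least_squares
np.set_printoptions(precision=4,suppress=True)
def cloud(p):
    h,w=p["depth"].shape;uv=np.stack(np.meshgrid(np.arange(w),np.arange(h)),-1).reshape(-1,1,2).astype(float)
    n=cv2.undistortPoints(uv,np.array(p["camera_matrix"]),np.array(p["D"]))[:,0];d=p["depth"].reshape(-1,1)
    T=np.linalg.inv(p["world_to_cam"]);return ((np.c_[n,np.ones(len(n))]*d)@T[:3,:3].T+T[:3,3]).reshape(h,w,3)
def proj(p,X):
    W=np.array(p["world_to_cam"]);return cv2.projectPoints(np.array(X,float).reshape(-1,1,3),cv2.Rodrigues(W[:3,:3])[0],W[:3,3],np.array(p["camera_matrix"]),np.array(p["D"]))[0][:,0]
def headc(p,xy,z0,z1,r=.009):  # centroid of the silhouette of a cylinder
    a=np.linspace(0,2*np.pi,40);X=[[xy[0]+r*np.cos(t),xy[1]+r*np.sin(t),z] for z in(z0,z1) for t in a]
    hu=cv2.convexHull(proj(p,X).astype(np.float32));m=cv2.moments(hu);return np.array([m["m10"],m["m01"]])/m["m00"]
def blob(p,col,box):
    I=p["img"].astype(float);r,g,b=I[...,0],I[...,1],I[...,2]
    s={"red":r-np.maximum(g,b),"blue":b-np.maximum(r,g)-10}[col];m=np.zeros(s.shape,bool);u0,v0,u1,v1=box;m[v0:v1,u0:u1]=True
    s=np.where(m,np.clip(s-25,0,60),0);v,u=np.mgrid[:s.shape[0],:s.shape[1]]
    return np.array([(u*s).sum(),(v*s).sum()])/s.sum()
def head(cs,z0,z1,g):
    f=lambda x:np.concatenate([headc(p,x,z0,z1)-c for p,c in cs])
    s=least_squares(f,g);return s.x,s.fun
E
python3 - <<'E'
from m import *
t,s=env.get_image("top"),env.get_image("side")
for nm,col,z0,z1,bt,bs in(("red","red",.052,.09,(350,164,368,182),(318,236,336,256)),("blue","blue",.044,.082,(344,190,360,208),(292,238,308,258))):
    cs=[(t,blob(t,col,bt)),(s,blob(s,col,bs))];print(nm,cs[0][1],cs[1][1],*head(cs,z0,z1,[.6,-.18]),[head([c],z0,z1,[.6,-.18])[0] for c in cs])
C=cloud(t);I=t["img"].astype(int)
def rect(m):
    P=C[m][:,:2].astype(np.float32);r=cv2.minAreaRect(P*1000);print(len(P),r,np.median(P,0))
v,u=np.mgrid[:420,:560];B=lambda a,b,c,d:(u>=a)&(u<c)&(v>=b)&(v<d)
rect(B(330,155,375,225)&(abs(C[...,2]-.04)<.004))
g=(I[...,1]-np.maximum(I[...,0],I[...,2])>12)
rect(B(200,140,245,190)&g&(abs(C[...,2]-.0485)<.004))
rect(B(185,130,255,250)&(abs(C[...,2]-.05)<.005)&~g)
# eye: dark spot in green foot
for p,(a,b,c,d) in((t,(217,167,229,178)),(s,(288,180,300,190))):
    G=p["img"][b:d,a:c,1].astype(float);print(G.astype(int));w=np.clip(np.median(G)-8-G,0,None);w[p["img"][b:d,a:c].max(2)>255]=0
    vv,uu=np.mgrid[b:d,a:c];q=[(uu*w).sum()/w.sum(),(vv*w).sum()/w.sum()];print(q,atz(p,q,.0485))
E
```

```text
red [358.8741 171.7388] [325.8492 245.7046] [ 0.6276 -0.1895] [-0.9942  1.067   2.0533 -0.1287] [array([ 0.6307, -0.1923]), array([ 0.6222, -0.1889])]
blue [352.3278 196.3035] [299.9535 246.4134] [ 0.5601 -0.172 ] [-1.1734  0.4684  1.156   1.1037] [array([ 0.5616, -0.1753]), array([ 0.5583, -0.1666])]
1070 ((592.321533203125, -180.58523559570312), (71.09652709960938, 148.80406188964844), 75.73766326904297) [ 0.5902 -0.1786]
690 ((625.8318481445312, 194.34683227539062), (81.62871551513672, 86.2836685180664), 81.33638000488281) [0.6283 0.1939]
904 ((574.232666015625, 202.3060302734375), (119.72579193115234, 289.558349609375), 81.44512939453125) [0.6766 0.1711]
[[75 73 72 69 72 74 72 72 75 71 73 74]
 [66 70 70 71 79 80 72 70 77 75 79 72]
 [70 74 70 72 73 72 77 76 75 72 73 73]
 [74 72 70 74 70 71 66 68 74 72 75 74]
 [70 74 76 75 64 47 41 46 61 74 70 71]
 [69 72 69 73 45 29 30 30 50 67 76 75]
 [74 75 74 73 40 34 48 38 57 73 72 72]
 [72 69 73 70 52 46 49 55 71 73 74 74]
 [69 72 73 73 68 62 66 67 67 70 73 67]
 [68 71 71 71 70 70 71 72 75 71 71 70]
 [71 72 70 71 72 67 71 72 70 73 69 74]]
[np.float64(222.77448071216617), np.float64(172.42729970326408)] [0.625  0.1955 0.0485]
[[103 104 108 107 105 107 107 104 105 106 108 110]
 [105 105 104 107 102 105 105 108 105 107 105 107]
 [102 104 103 105 105 104 103 104 107 106 102 108]
 [106 106 109 106 107 105 104 104 104 109 108 106]
 [105 107 107 106 105  99  93  92 101 107 110 104]
 [108 105 110 105  97  86  76  81  91 101 109 108]
 [107 104 108 106 104  97  95  97 103 106 108 104]
 [105 106 108 104 106 101 105 105 103 107 105 107]
 [104 109 106 106 105 105 107 108 106 106 106 107]
 [104 105 110 106 105 108 106 103 104 106 105 103]]
[np.float64(294.33846153846156), np.float64(184.8923076923077)] [0.6219 0.193  0.0485]
```

```bash
sed -i 's/s-25,0,60/s-TH,0,60/;s/^def blob/TH=55\ndef blob/' m.py; python3 - <<'E'
import m
from m import *
t,s=env.get_image("top"),env.get_image("side")
for th in(45,65):
  m.TH=th
  for nm,col,z0,z1,bt,bs in(("red","red",.052,.09,(350,164,368,182),(318,236,336,256)),("blue","blue",.044,.082,(344,190,360,208),(292,238,308,258))):
    cs=[(t,blob(t,col,bt)),(s,blob(s,col,bs))];print(nm,cs[0][1],cs[1][1],*head(cs,z0,z1,[.6,-.18]),[head([c],z0,z1,[.6,-.18])[0] for c in cs])
print(t["img"][164:182,350:368].astype(int)[...,0]-t["img"][164:182,350:368].astype(int)[...,1])
E
```

```text
red [358.7168 171.8321] [326.1086 244.9526] [ 0.6247 -0.1904] [-0.5279  1.9748  0.8252  0.9604] [array([ 0.6304, -0.1919]), array([ 0.6238, -0.1859])]
blue [352.2719 196.3246] [299.9138 242.9966] [ 0.56   -0.1686] [-2.3045  0.4494  0.8733  3.7842] [array([ 0.5615, -0.1751]), array([ 0.5616, -0.1517])]
red [358.6938 171.8619] [326.566  244.8438] [ 0.6271 -0.1893] [-0.902   1.085   1.1566  0.6973] [array([ 0.6303, -0.1918]), array([ 0.6251, -0.1857])]m.py:18: RuntimeWarning: invalid value encountered in divide
  return np.array([(u*s).sum(),(v*s).sum()])/s.sum()
Traceback (most recent call last):
  File "m.py", line 21, in head
    s=least_squares(f,g);return s.x,s.fun
ValueError: Residuals are not finite in the initial point.
```

Call:
servo_tool(deltas="1 0 0 0 0 0 -0.0945; 1 0 0 0 0 0 -0.0945; 1 -20 -20.7 0 0 0 0; 1 -27.9 -28.8 0 0 0 0; 1 -27.9 -28.8 0 0 0 0; 1 -27.9 -28.8 0 0 0 0; 1 -27.9 -28.8 0 0 0 0; 1 -27.9 -28.8 0 0 0 0")

```text
time_s: 2.07
position: [0.348, 0.2972, 0.1979]
tool_rot: [[-0.969, 0.247, 0.0], [0.247, 0.969, 0.0], [-0.0, 0.0, -1.0]]
ft_force: [0.8, 0.3, 0.2]
grip_width: 0.0854
gripper_force: 0.0
```

Call:
servo_tool(deltas="1 -27.9 -28.8 0 0 0 0; 1 -27.9 -28.8 0 0 0 0; 1 -27.9 -28.8 0 0 0 0; 1 -27.9 -28.8 0 0 0 0; 1 -27.9 -28.8 0 0 0 0; 1 -27.9 -28.8 0 0 0 0; 1 -27.9 -28.8 0 0 0 0; 1 -27.9 -28.8 0 0 0 0")

```text
time_s: 2.73
position: [0.5075, 0.0184, 0.1979]
tool_rot: [[-0.969, 0.248, 0.0], [0.248, 0.969, -0.0], [-0.0, 0.0, -1.0]]
ft_force: [1.2, 0.4, -0.2]
grip_width: 0.0857
gripper_force: 0.0
```

Call:
servo_tool(deltas="1 -27.9 -28.8 0 0 0 0; 1 -27.9 -28.8 0 0 0 0; 1 -27.9 -28.8 0 0 0 0; 1 -27.9 -28.8 0 0 0 0; 1 -27.9 -28.8 0 0 0 0; 1 -15 -15 0 0 0 0; 1 0 0 0 0 0 0; 1 0 0 0 0 0 0")

```text
time_s: 3.4
position: [0.6172, -0.1726, 0.1969]
tool_rot: [[-0.969, 0.249, -0.001], [0.249, 0.969, 0.001], [0.001, 0.0, -1.0]]
ft_force: [-0.7, -0.0, 0.0]
grip_width: 0.0853
gripper_force: 0.0
```

Call:
servo_tool(deltas="0.7 -13.6 -13.5 10 0 0 0; 0.7 0 0 25 0 0 0; 0.7 0 0 35 0 0 0; 0.7 0 0 35 0 0 0; 0.7 0 0 25 0 0 0; 0.7 0 0 10 0 0 0; 0.7 0 0 0 0 0 0; 0.7 0 0 0 0 0 0", newtons=40)

```text
time_s: 4.07
position: [0.6276, -0.1878, 0.0592]
tool_rot: [[-0.969, 0.246, 0.001], [0.246, 0.969, -0.001], [-0.002, -0.0, -1.0]]
ft_force: [1.0, 0.3, 0.6]
grip_width: 0.0597
gripper_force: 0.0
```

```bash
python3 - <<'E'
from h import *
p=env.get_image("side")
a=p["img"][200:290,270:380,::-1];cv2.imwrite("pics/g1.png",cv2.resize(a,(770,630)[:2] if 0 else (730,597),interpolation=cv2.INTER_CUBIC))
E
```

```text
(no output)
```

View pics/g1.png

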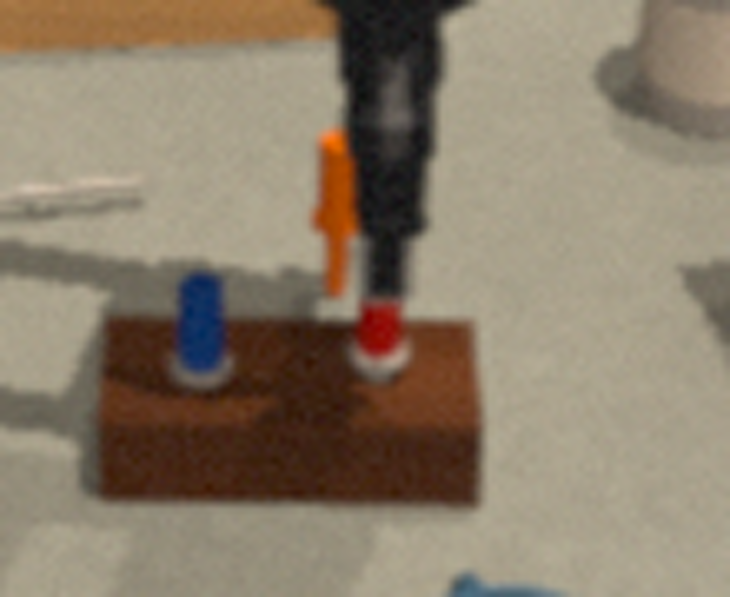

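The near finger (crop col ~387) stands in line with the red head (col ~381), and it is clear of the blue pin and the orange one. Next I lower 2 mm and close.

Call:
servo_tool(deltas="0.7 0 0 2 0 0 0; 0 0 0 0 0 0 0; 0 0 0 0 0 0 0; 0 0 0 0 0 0 0; 0 0 0 0 0 0 0; 0 0 0 0 0 0 0; 0 0 0 0 0 0 0; 0 0 0 0 0 0 0", newtons=50)

```text
time_s: 4.78
position: [0.6274, -0.1888, 0.0565]
tool_rot: [[-0.969, 0.247, 0.001], [0.247, 0.969, -0.001], [-0.002, -0.001, -1.0]]
ft_force: [-0.1, -3.0, 5.3]
grip_width: -0.0003
gripper_force: 2.8
```

```bash
python3 - <<'E'
from h import *
print(env.observe())
p=env.get_image("side");q=env.get_image("top")
a=cv2.resize(p["img"][200:290,280:370,::-1],(396,396),interpolation=cv2.INTER_CUBIC)
b=cv2.resize(q["img"][140:230,310:400,::-1],(396,396),interpolation=cv2.INTER_CUBIC)
cv2.imwrite("pics/g2.png",np.hstack([a,b]))
E
```

```text
{'time_s': 4.7833, 'q': array([-2.70682023e+01,  3.89982074e+01,  6.77844682e+01, -2.48669735e-02,
        7.31133087e+01, -1.02737251e+02]), 'qvel': array([-0.03910389, -0.02549435,  0.04402883,  0.00065786, -0.11505206,
        0.03131162]), 'joint_efforts': array([ 1.34423632e+00, -5.40990722e+01, -1.90571773e+01,  5.24153933e-01,
        1.24012046e-01,  4.29421925e-05]), 'position': array([ 0.62744425, -0.18882247,  0.05651246]), 'tool_rot': array([[-9.68912069e-01,  2.47401223e-01,  1.42760597e-03],
       [ 2.47399644e-01,  9.68912785e-01, -1.19592475e-03],
       [-1.67909893e-03, -8.05556716e-04, -9.99998266e-01]]), 'ft_force': array([-0.05336661, -2.95127162,  5.30176784]), 'wrist_torque': array([-0.36961351,  0.09874745, -0.01207277]), 'gripper_force': 2.7615775913000107, 'grip_width': -0.0003002835974887989}
```

View pics/g2.png

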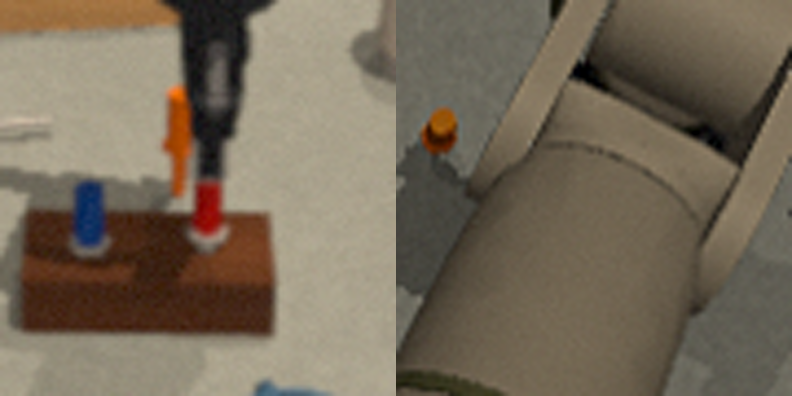

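```bash
python3 - <<'E'
from m import *
p=env.get_image("side")
for X in([.6274,-.1888,.0565],[.6274,-.1888,.09],[.6274,-.1888,.052],[.6274,-.1888,.04]):
    q=proj(p,[X])[0];print(X,q,(q-[280,200])*4.4)
C=cloud(p)
for v in range(228,258,2):print(v,np.round(C[v,322:334:2]*1000).astype(int).tolist(),p["img"][v,327])
E
```

```text
[0.6274, -0.1888, 0.0565] [327.5855 249.9391] [209.3763 219.7322]
[0.6274, -0.1888, 0.09] [327.9973 239.5253] [211.188  173.9114]
[0.6274, -0.1888, 0.052] [327.5313 251.3143] [209.1379 225.783 ]
[0.6274, -0.1888, 0.04] [327.3881 254.9547] [208.5078 241.8008]
228 [[638, -95, 63], [604, -228, 155], [608, -232, 157], [612, -235, 159], [616, -236, 159], [622, -236, 158]] [20 22 24]
230 [[638, -95, 55], [606, -223, 146], [612, -220, 143], [616, -222, 143], [622, -220, 141], [625, -225, 145]] [32 30 31]
232 [[638, -96, 50], [615, -192, 118], [617, -201, 124], [623, -201, 122], [628, -202, 123], [688, -32, -1]] [26 20 23]
234 [[639, -93, 41], [615, -192, 111], [619, -199, 115], [623, -202, 117], [627, -205, 118], [684, -46, 1]] [21 21 20]
236 [[640, -89, 31], [615, -194, 107], [618, -201, 111], [624, -199, 109], [628, -202, 110], [682, -51, -2]] [23 25 19]
238 [[642, -85, 21], [616, -192, 99], [618, -201, 105], [624, -200, 103], [628, -205, 106], [678, -65, 1]] [25 23 22]
240 [[642, -86, 15], [617, -190, 91], [619, -199, 97], [624, -200, 97], [628, -205, 99], [675, -74, 1]] [84 61 59]
242 [
[... 254 characters left out ...]
17, -190, 72], [621, -194, 74], [626, -196, 75], [633, -190, 69], [667, -102, 0]] [140  17  10]
248 [[622, -155, 39], [617, -190, 65], [622, -192, 66], [627, -194, 67], [631, -198, 69], [648, -162, 40]] [145   5   9]
250 [[619, -167, 42], [617, -190, 59], [620, -198, 64], [626, -196, 62], [633, -193, 59], [645, -171, 40]] [146   7   0]
252 [[617, -172, 39], [617, -190, 53], [620, -199, 59], [626, -197, 56], [632, -194, 53], [643, -179, 40]] [153  34  33]
254 [[615, -181, 39], [616, -197, 51], [621, -197, 50], [626, -200, 52], [631, -199, 50], [640, -189, 41]] [157 133 118]
256 [[613, -188, 39], [618, -190, 39], [623, -191, 39], [628, -193, 39], [633, -193, 38], [638, -197, 41]] [111 100  91]
```

Call:
servo_tool(deltas="0 0 0 -15 0 0 0; 0 0 0 -20 0 0 0; 0 0 0 -20 0 0 0; 0 0 0 -5 0 0 0; 0 0 0 0 0 0 0; 0 0 0 0 0 0 0")

```text
time_s: 5.43
position: [0.6266, -0.1879, 0.1147]
tool_rot: [[-0.969, 0.247, -0.001], [0.247, 0.969, 0.001], [0.001, 0.0, -1.0]]
ft_force: [0.6, -0.5, -0.3]
grip_width: -0.0005
gripper_force: 0.0
```

```bash
python3 - <<'E'
from m import *
o=env.observe();print(o["position"],o["ft_force"],o["grip_width"],env.grasp_offset)
p=env.get_image("side")
q=proj(p,[o["position"]])[0];print(q)
C=cloud(p)
for v in range(200,256,2):print(v,np.round(C[v,322:334:2]*1000).astype(int).tolist(),p["img"][v,327])
a=cv2.resize(p["img"][190:265,280:380,::-1],(800,600),interpolation=cv2.INTER_CUBIC);cv2.imwrite("pics/g3.png",a)
E
```

```text
[ 0.6266 -0.1879  0.1147] [ 0.6188 -0.4686 -0.3318] -0.0005099324121257772 0.0187
[327.9286 231.5052]
200 [[605, -199, 217], [609, -202, 218], [602, -244, 244], [608, -240, 241], [611, -244, 242], [616, -245, 242]] [60 55 55]
202 [[698, 121, 14], [598, -242, 238], [602, -244, 238], [607, -244, 238], [611, -246, 238], [615, -246, 238]] [63 61 58]
204 [[698, 119, 7], [604, -222, 220], [601, -246, 234], [606, -245, 233], [612, -244, 232], [617, -244, 231]] [36 34 32]
206 [[698, 117, 1], [602, -229, 219], [605, -235, 222], [610, -233, 220], [615, -234, 220], [619, -238, 222]] [26 23 27]
208 [[696, 109, -2], [602, -228, 213], [606, -230, 213], [611, -231, 213], [616, -231, 212], [620, -233, 213]] [20 20 19]
210 [[691, 92, 1], [605, -220, 202], [611, -216, 199], [616, -215, 197], [619, -222, 201], [623, -225, 202]] [27 26 28]
212 [[687, 80, 1], [613, -192, 178], [616, -202, 183], [623, -193, 177], [626, -202, 182], [633, -193, 176]] [28 19 29]
214 [[686, 72, -1], [614, -190, 171], [617, -198, 175], [621, -202, 177], [625, -203, 177], [632, -197, 173]] [15 20 25]
216 [[683, 64, -3], [613, -
[... 1584 characters left out ...]
, [617, -187, 76], [621, -195, 81], [626, -195, 80], [632, -193, 78], [669, -95, 2]] [145   7   1]
246 [[639, -97, 2], [616, -193, 74], [620, -198, 77], [626, -197, 75], [632, -194, 72], [667, -101, 0]] [150  18   6]
248 [[622, -156, 40], [617, -191, 66], [620, -199, 71], [625, -200, 71], [632, -193, 65], [647, -165, 42]] [151  20  19]
250 [[620, -163, 38], [617, -191, 60], [621, -197, 63], [626, -198, 63], [633, -193, 59], [645, -173, 42]] [147  11   0]
252 [[617, -173, 39], [616, -195, 56], [621, -198, 57], [625, -201, 59], [633, -193, 52], [642, -180, 41]] [152  30  20]
254 [[615, -179, 38], [616, -196, 50], [621, -195, 49], [625, -202, 53], [632, -198, 49], [640, -188, 41]] [162 134 119]
```

View pics/g3.png

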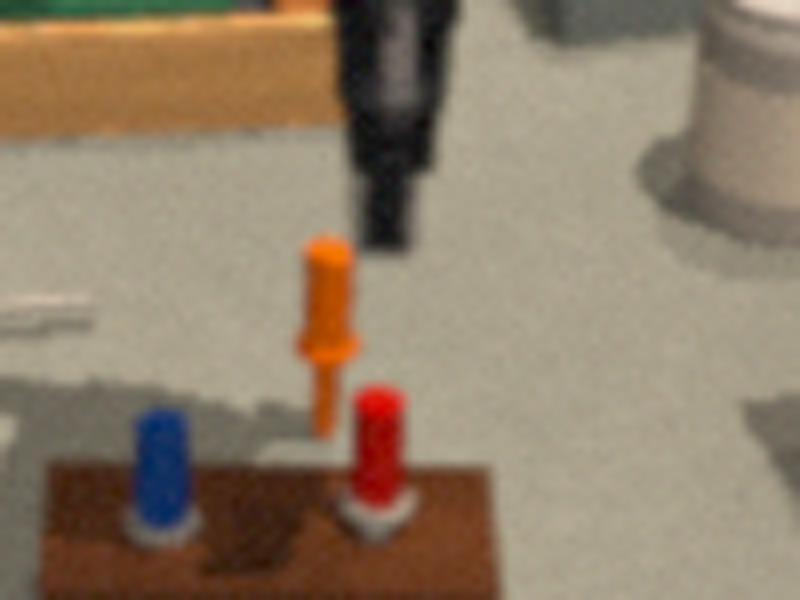

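Call:
servo_tool(deltas="0.7 1 0 0 0 0 0; 0.7 0 0 0 0 0 0; 0.7 0 0 15 0 0 0; 0.7 0 0 25 0 0 0; 0.7 0 0 25 0 0 0; 0.7 0 0 15 0 0 0; 0.7 0 0 7 0 0 0; 0.7 0 0 0 0 0 0", newtons=50)

```text
time_s: 6.15
position: [0.6252, -0.1876, 0.0267]
tool_rot: [[-0.969, 0.247, -0.003], [0.247, 0.969, 0.002], [0.004, 0.001, -1.0]]
ft_force: [0.5, 0.3, -0.2]
grip_width: 0.0597
gripper_force: 0.0
```

```bash
python3 - <<'E'
from h import *
p=env.get_image("side");o=env.observe();print(o["ft_force"],o["joint_efforts"])
a=cv2.resize(p["img"][200:275,280:380,::-1],(800,600),interpolation=cv2.INTER_CUBIC);cv2.imwrite("pics/g4.png",a)
E
```

```text
[ 0.0703431  -0.18146186  0.2569395 ] [-3.85542680e-02 -5.61566591e+01 -1.91567856e+01 -1.18674019e-03
 -9.61443339e-02 -2.25300022e-05]
```

View pics/g4.png

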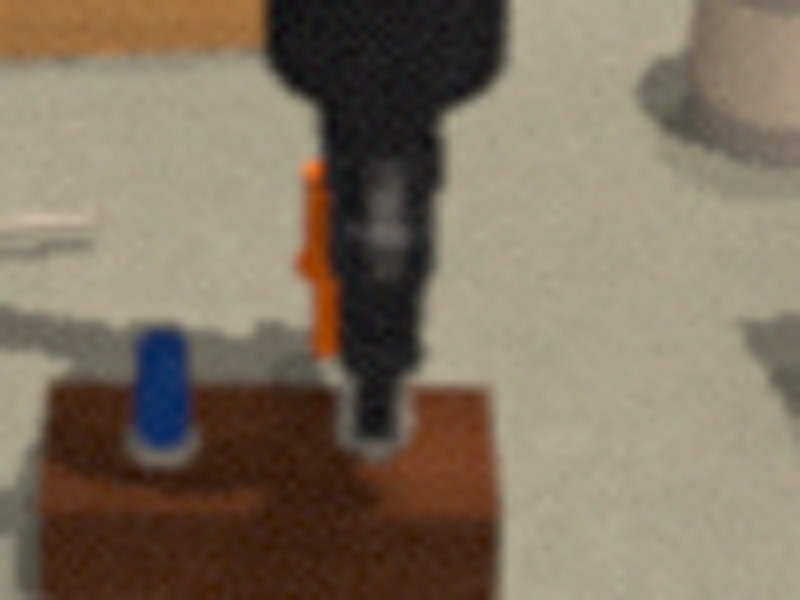

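The finger now covers the red head and is centred on its collar (crop col ~375). The real fingertips sit about 34 mm above the reported TCP, which explains the first miss. I'll lower 3 mm and close.

Call:
servo_tool(deltas="0.7 0 0 3 0 0 0; 0 0 0 0 0 0 0; 0 0 0 0 0 0 0; 0 0 0 0 0 0 0; 0 0 0 0 0 0 0; 0 0 0 0 0 0 0; 0 0 0 0 0 0 0", newtons=50)

```text
time_s: 6.78
position: [0.6263, -0.1889, 0.0265]
tool_rot: [[-0.969, 0.247, 0.001], [0.247, 0.969, -0.002], [-0.001, -0.001, -1.0]]
ft_force: [-1.2, -3.2, 6.0]
grip_width: 0.0167
gripper_force: 48.7
```

Call:
servo_tool(deltas="0 0 0 -5 0 0 0; 0 0 0 -15 0 0 0; 0 0 0 -30 0 0 0; 0 0 0 -35 0 0 0; 0 0 0 -20 0 0 -0.0495; 0 0 0 0 0 0 -0.05; 0 0 0 0 0 0 0")

```text
time_s: 7.37
position: [0.6264, -0.1875, 0.1319]
tool_rot: [[-0.989, 0.148, 0.002], [0.148, 0.989, 0.0], [-0.002, 0.0, -1.0]]
ft_force: [0.1, 0.6, -1.4]
grip_width: 0.0165
gripper_force: 48.7
```

```bash
python3 - <<'E'
from m import *
p=env.get_image("side");o=env.observe();print(o["position"],o["ft_force"],o["grip_width"])
x,y,z=o["position"]
for dz in(-.034,0,.015): print(dz,(proj(p,[[x,y,z+dz]])[0]-[280,180])*8)
a=cv2.resize(p["img"][180:255,280:380,::-1],(800,600),interpolation=cv2.INTER_CUBIC);cv2.imwrite("pics/g5.png",a)
E
```

```text
[ 0.6259 -0.1874  0.1305] [ 0.8022 -0.3867 -1.0939] 0.01655935233596091
-0.034 [378.8405 457.8941]
0 [382.2404 370.2241]
0.015 [383.7821 330.6568]
```

View pics/g5.png

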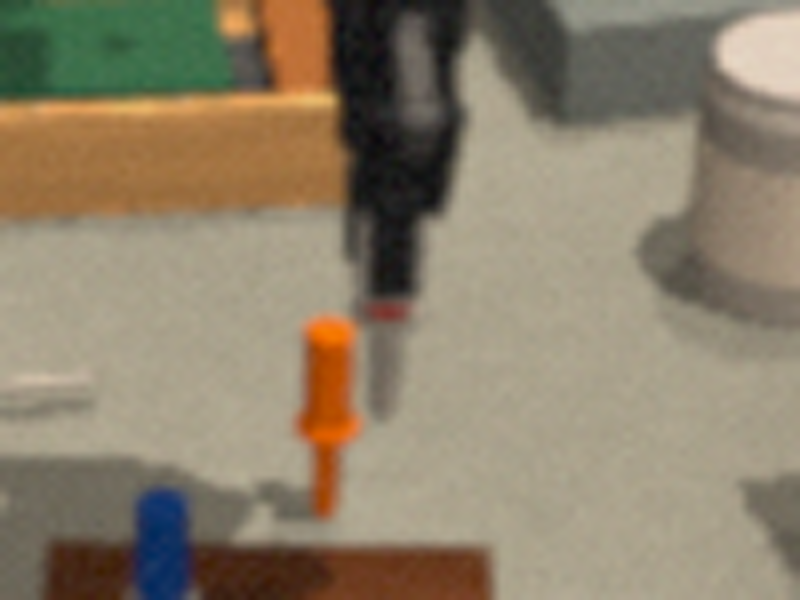

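The pin hangs upright in the gripper, with its tip at crop (384,420), about z = 0.113. Next I carry it over the eye.

Call:
servo_tool(deltas="0 3 19 0 0 0 0; 0 5.9 37.7 0 0 0 0; 0 5.9 37.7 0 0 0 0; 0 5.9 37.7 0 0 0 0; 0 5.9 37.7 0 0 0 0; 0 5.9 37.7 0 0 0 0; 0 5.9 37.7 0 0 0 0; 0 5.9 37.7 0 0 0 0")

```text
time_s: 8.08
position: [0.6236, 0.1005, 0.1294]
tool_rot: [[-0.988, 0.151, -0.003], [0.151, 0.988, 0.001], [0.003, 0.0, -1.0]]
ft_force: [0.7, -1.0, -0.5]
grip_width: 0.0164
gripper_force: 48.7
```

Call:
servo_tool(deltas="0 5.9 37.7 0 0 0 0; 0 5 32 0 0 0 0; 0 3.6 24.4 0 0 0 0; 0 0 0 0 0 0 0; 0 0 0 0 0 0 0; 0 0 0 0 0 0 0")

```text
time_s: 8.58
position: [0.624, 0.1931, 0.1297]
tool_rot: [[-0.989, 0.151, -0.002], [0.151, 0.989, -0.0], [0.002, -0.001, -1.0]]
ft_force: [-0.3, 0.1, -1.5]
grip_width: 0.0167
gripper_force: 48.8
```

```bash
python3 - <<'E'
from m import *
p=env.get_image("side");t=env.get_image("top");o=env.observe();print(o["position"],o["ft_force"],o["grip_width"])
x,y,z=o["position"];print([(proj(p,[[x,y,k]])[0]-[250,140])*6.6 for k in(z-.0165,.0485)])
a=cv2.resize(p["img"][140:200,250:310,::-1],(396,396),interpolation=cv2.INTER_CUBIC)
b=cv2.resize(t["img"][140:210,190:260,::-1],(396,396),interpolation=cv2.INTER_CUBIC)
cv2.imwrite("pics/g6.png",np.hstack([a,b]))
E
```

```text
[0.6244 0.1924 0.1302] [ 0.6737  0.5181 -0.633 ] 0.016438172559473767
[array([296.883 , 180.1373]), array([297.6964, 296.3256])]
```

View pics/g6.png

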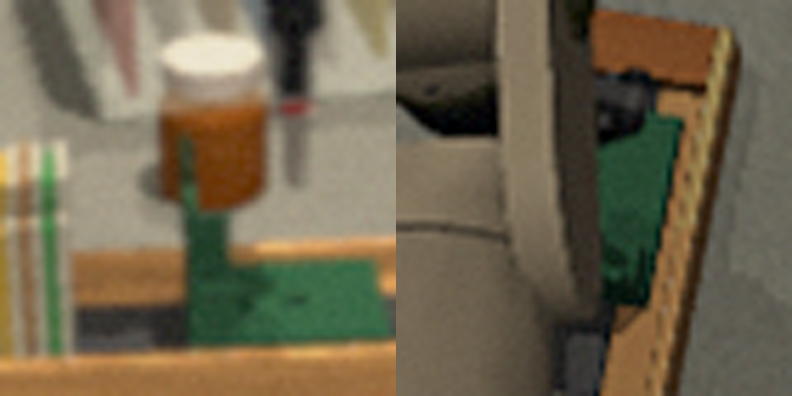

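Side crop: the pin tip is at (296,186) and the eye at (292,298), so the pin needs about 2 mm in -x. I correct that and descend to just above the foot.

Call:
servo_tool(deltas="0 2.4 1.3 5 0 0 0; 0 0 0 15 0 0 0; 0 0 0 20 0 0 0; 0 0 0 15 0 0 0; 0 0 0 5 0 0 0; 0 0 0 0 0 0 0; 0 0 0 0 0 0 0")

```text
time_s: 9.27
position: [0.6225, 0.1949, 0.0712]
tool_rot: [[-0.989, 0.15, 0.001], [0.15, 0.989, 0.0], [-0.001, 0.0, -1.0]]
ft_force: [-0.5, 0.4, -0.2]
grip_width: 0.0166
gripper_force: 48.8
```

Call:
servo_tool(deltas="0 0 0 1.5 0 0 0; 0 0 0 1.5 0 0 0; 0 0 0 1.5 0 0 0; 0 0 0 1.5 0 0 0; 0 0 0 0 0 0 0")

```text
time_s: 9.68
position: [0.6221, 0.1952, 0.0646]
tool_rot: [[-0.989, 0.15, -0.0], [0.15, 0.989, -0.0], [0.0, -0.0, -1.0]]
ft_force: [-0.3, -0.5, -1.0]
grip_width: 0.0166
gripper_force: 48.8
```

Call:
servo_tool(deltas="0 0 0 1 0 0 0; 0 0 0 1 0 0 0; 0 0 0 1 0 0 0; 0 0 0 0 0 0 0")

```text
time_s: 10.02
position: [0.6221, 0.1952, 0.0615]
tool_rot: [[-0.989, 0.15, -0.0], [0.15, 0.989, -0.0], [0.0, -0.0, -1.0]]
ft_force: [0.7, 0.8, -1.7]
grip_width: 0.0164
gripper_force: 48.8
```

Past the foot's top without contact, so the tip is in the eye.

Call:
servo_tool(deltas="0 0 0 1 0 0 0; 0 0 0 1 0 0 0; 0 0 0 1 0 0 0; 0 0 0 1 0 0 0; 0 0 0 0 0 0 0")

```text
time_s: 10.43
position: [0.6224, 0.1951, 0.0576]
tool_rot: [[-0.989, 0.15, 0.0], [0.15, 0.989, -0.0], [-0.0, 0.0, -1.0]]
ft_force: [1.3, -0.7, -0.4]
grip_width: 0.0166
gripper_force: 48.8
```

Call:
servo_tool(deltas="0 0 0 1 0 0 0; 0 0 0 1 0 0 0; 0 0 0 1 0 0 0; 0 0 0 1 0 0 0; 0 0 0 0 0 0 0")

```text
time_s: 10.85
position: [0.6222, 0.1952, 0.0535]
tool_rot: [[-0.989, 0.15, -0.0], [0.15, 0.989, 0.0], [0.0, -0.0, -1.0]]
ft_force: [1.9, -0.1, -0.1]
grip_width: 0.0166
gripper_force: 48.8
```

Call:
servo_tool(deltas="0 0 0 1 0 0 0; 0 0 0 1 0 0 0; 0 0 0 1 0 0 0; 0 0 0 0 0 0 0")

```text
time_s: 11.18
position: [0.6228, 0.1952, 0.0524]
tool_rot: [[-0.989, 0.15, 0.002], [0.15, 0.989, 0.0], [-0.002, 0.0, -1.0]]
ft_force: [-0.6, -0.3, 10.2]
grip_width: 0.0165
gripper_force: 50.1
```

Call:
servo_tool(deltas="0 1.5 0 0 0 0 0; 0 2 0 0 0 0 0; 0 2 0 0 0 0 0; 0 2 0 0 0 0 0; 0 1 0 0 0 0 0; 0 0 0 0 0 0 0")

```text
time_s: 11.68
position: [0.6159, 0.1962, 0.0525]
tool_rot: [[-0.989, 0.15, 0.006], [0.15, 0.989, -0.0], [-0.006, 0.001, -1.0]]
ft_force: [4.6, -1.3, 5.8]
grip_width: 0.0164
gripper_force: 49.5
```

Call:
servo_tool(deltas="0 1.5 0 0 0 0 0; 0 1.5 0 0 0 0 0; 0 1 0 0 0 0 0; 0 0 0 0 0 0 0")

```text
time_s: 12.02
position: [0.612, 0.1968, 0.0524]
tool_rot: [[-0.989, 0.15, 0.006], [0.15, 0.989, -0.0], [-0.006, 0.001, -1.0]]
ft_force: [5.8, -2.0, 5.9]
grip_width: 0.0167
gripper_force: 49.5
```

Call:
servo_tool(deltas="0 1.5 0 0 0 0 0; 0 1.5 0 0 0 0 0; 0 0 0 0 0 0 0")

```text
time_s: 12.27
position: [0.6089, 0.1973, 0.0525]
tool_rot: [[-0.989, 0.15, 0.006], [0.15, 0.989, -0.0], [-0.006, 0.001, -1.0]]
ft_force: [4.7, -0.8, 5.1]
grip_width: 0.0162
gripper_force: 49.5
```

Call:
servo_tool(deltas="0 1.5 0 0 0 0 0; 0 1.5 0 0 0 0 0; 0 0 0 0 0 0 0")

```text
time_s: 12.52
position: [0.6056, 0.1978, 0.0522]
tool_rot: [[-0.989, 0.15, 0.005], [0.15, 0.989, -0.0], [-0.005, 0.001, -1.0]]
ft_force: [3.9, -1.1, 4.9]
grip_width: 0.0167
gripper_force: 49.5
```

Call:
servo_tool(deltas="0 1.5 0 0.7 0 0 0; 0 1.5 0 0 0 0 0; 0 0 0 0 0 0 0")

```text
time_s: 12.77
position: [0.601, 0.1984, 0.0504]
tool_rot: [[-0.989, 0.15, 0.001], [0.15, 0.989, 0.0], [-0.001, 0.0, -1.0]]
ft_force: [0.8, 0.5, 0.4]
grip_width: 0.0163
gripper_force: 48.8
```

Call:
servo_tool(deltas="0 1.5 0 0 0 0 0; 0 1.5 0 0 0 0 0; 0 0 0 0 0 0 0")

```text
time_s: 13.02
position: [0.5979, 0.1988, 0.0498]
tool_rot: [[-0.989, 0.15, 0.0], [0.15, 0.989, -0.0], [-0.0, -0.0, -1.0]]
ft_force: [3.3, -0.7, -0.7]
grip_width: 0.0165
gripper_force: 48.8
```

Call:
servo_tool(deltas="0 1.5 0 0 0 0 0; 0 1.5 0 0 0 0 0; 0 0 0 0 0 0 0")

```text
time_s: 13.27
position: [0.5958, 0.1989, 0.0502]
tool_rot: [[-0.989, 0.15, 0.002], [0.15, 0.989, -0.001], [-0.002, -0.0, -1.0]]
ft_force: [5.0, -2.1, -1.5]
grip_width: 0.0164
gripper_force: 48.7
```

The pin dropped 2 mm with no vertical force at x of about 0.601, and the far wall is felt at about 0.596. I centre on 0.599 and press down.

Call:
servo_tool(deltas="0 -1.5 0 0 0 0 0; 0 -1.5 0 0 0 0 0; 0 0 0 2 0 0 0; 0 0 0 2 0 0 0; 0 0 0 0 0 0 0")

```text
time_s: 13.68
position: [0.598, 0.1987, 0.0456]
tool_rot: [[-0.989, 0.15, -0.0], [0.15, 0.989, -0.0], [-0.0, -0.0, -1.0]]
ft_force: [2.7, -0.9, -0.9]
grip_width: 0.0168
gripper_force: 48.9
```

Call:
servo_tool(deltas="0 0 0 2 0 0 0; 0 0 0 2 0 0 0; 0 0 0 2 0 0 0; 0 0 0 2 0 0 0; 0 0 0 0 0 0 0")

```text
time_s: 14.1
position: [0.5982, 0.1986, 0.0377]
tool_rot: [[-0.989, 0.15, 0.0], [0.15, 0.989, -0.0], [-0.0, -0.0, -1.0]]
ft_force: [2.8, -3.2, 1.2]
grip_width: 0.0168
gripper_force: 49.0
```

Call:
servo_tool(deltas="0 0 0 2 0 0 0; 0 0 0 2 0 0 0; 0 0 0 2 0 0 0; 0 0 0 0 0 0 0")

```text
time_s: 14.43
position: [0.5983, 0.1986, 0.0318]
tool_rot: [[-0.989, 0.15, 0.001], [0.15, 0.989, -0.0], [-0.001, -0.0, -1.0]]
ft_force: [4.5, -3.7, 1.2]
grip_width: 0.0164
gripper_force: 49.1
```

Call:
servo_tool(deltas="0 -0.5 0 2 0 0 0; 0 0 0 2 0 0 0; 0 0 0 1 0 0 0; 0 0 0 1 0 0 0; 0 0 0 0 0 0 0")

```text
time_s: 14.85
position: [0.5991, 0.1985, 0.0272]
tool_rot: [[-0.989, 0.15, 0.002], [0.15, 0.989, -0.0], [-0.002, -0.0, -1.0]]
ft_force: [1.2, -5.4, 11.7]
grip_width: 0.0166
gripper_force: 50.4
```

Call:
servo_tool(deltas="0 0 0 -1 0 0 0; 0.5 0 0 0 0 0 0; 0.5 0 0 0 0 0 0; 0.5 0 0 0 0 0 0; 0.5 0 0 0 0 0 0; 0.5 0 0 0 0 0 0")

```text
time_s: 15.35
position: [0.598, 0.1991, 0.0266]
tool_rot: [[-0.989, 0.15, -0.001], [0.15, 0.989, 0.0], [0.001, 0.0, -1.0]]
ft_force: [0.4, -1.3, -0.1]
grip_width: 0.043
gripper_force: 0.0
```

Call:
servo_tool(deltas="0.5 0 0 -5 0 0 0; 0.5 0 0 -20 0 0 0; 0.5 0 0 -35 0 0 0; 0.5 0 0 -35 0 0 0; 0.5 0 0 -35 0 0 0; 0.5 0 0 -15 0 0 0; 0.5 0 0 0 0 0 0")

```text
time_s: 15.93
position: [0.6, 0.1991, 0.177]
tool_rot: [[-0.989, 0.149, 0.008], [0.149, 0.989, 0.001], [-0.008, 0.002, -1.0]]
ft_force: [-0.5, 0.4, 0.0]
grip_width: 0.043
gripper_force: 0.0
```

Call:
servo_tool(deltas="0.5 20 -10 0 0 0 0; 0.5 38 -10 0 0 0 0; 0.5 38 -10 0 0 0 0; 0.5 38 -10 0 0 0 0; 0.5 38 -10 0 0 0 0; 0.5 20 -5 0 0 0 0; 0.5 0 0 0 0 0 0; 0.5 0 0 0 0 0 0")

```text
time_s: 16.6
position: [0.3996, 0.1732, 0.1719]
tool_rot: [[-0.989, 0.149, -0.0], [0.149, 0.989, 0.0], [0.0, 0.0, -1.0]]
ft_force: [1.3, -0.3, -0.6]
grip_width: 0.0428
gripper_force: 0.0
```

```bash
python3 - <<'E'
from m import *
p=env.get_image("side");t=env.get_image("top");o=env.observe();print(o["position"],o["ft_force"],o["grip_width"],o["time_s"])
C=cloud(p);X=C[150:200,270:310].reshape(-1,3);I=p["img"][150:200,270:310].reshape(-1,3).astype(int)
m=(I[:,0]-I[:,1:].max(1))>70;print(m.sum(),X[m].min(0),X[m].max(0),X[m].mean(0))
a=cv2.resize(p["img"][140:200,240:300,::-1],(396,396),interpolation=cv2.INTER_CUBIC)
b=cv2.resize(t["img"][140:230,190:280,::-1],(396,396),interpolation=cv2.INTER_CUBIC)
cv2.imwrite("pics/g7.png",np.hstack([a,b]))
E
```

```text
[0.4011 0.1732 0.1718] [-0.1277  0.8173 -0.0304] 0.042461664861485275 16.7
49 [0.5883 0.1861 0.0548] [0.6267 0.3934 0.0924] [0.5962 0.197  0.0762]
```

View pics/g7.png

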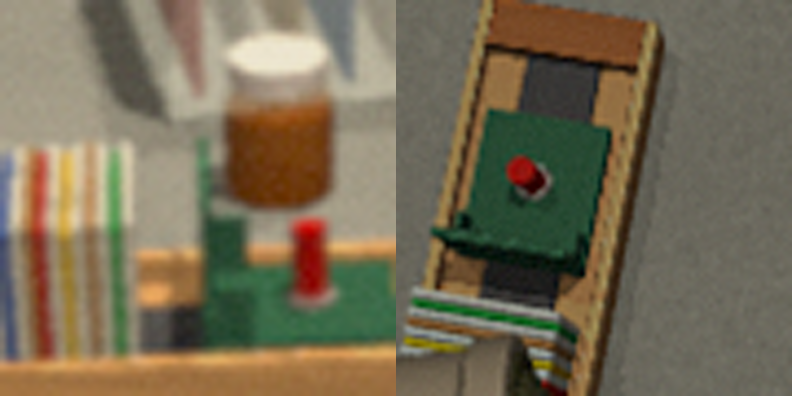

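The pin stands upright with its collar on the green foot (side crop ~(315,295)) and its head top near 0.09 m, which is fully home. The gripper is clear.

```bash
python3 -c "
from rig import env
print(env.close_job())"
```

```text
the job is handed in; nothing more can be done
None
```

The red-headed pin is through the eye and home in the locking hole with its collar on the foot. I let go of it, left the blue pin and other loose things alone, and handed the job in at about 17 s; on the first grasp try the fingers closed on top of the head, as the fingertips sat about 34 mm higher than reported.

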